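# Index the module under the probe head and hold the test lever level

### The job

Turn the fixture's dial until the module with the four terminal studs stands under the probe head and the dial clicks into its detent, and let go of the dial. Then pull the press lever down by its bar handle until the lever arm is level, so that the spring pins bear on the studs, going no more than a few degrees past level on the way, and finish still holding it there for the measurement. Keep the modules in their nests and leave the tray, screwdriver and binder alone.

Things in the scene. Friction and masses are not known exactly. Their poses are not given: they have to be found in the camera images.
- fixture: Contact-test fixture, bolted down: base plate 250 x 325 x 15 mm, round dial plate (230 mm across, top 54 mm above the bench), and on its +y side a grey press head (x -35 to 35, y 46 to 200, z 162 to 238 mm) on a column (y 170, top z 260). Origin: the dial's axis at bench height; z up. Turned at most 0.25 rad about z. The dial's -y side is open above.
- dial (a joint): Dial plate angle, rad, counter-clockwise from above, 0 at the start; turns endlessly. Detents every quarter turn (0, +-1.571, ...); let go, the dial is drawn to the nearest one, with at most 0.25 N m; light friction. Four nests (black square frames, walls 12 mm high, 42 mm inside), centres 78 mm from the axis, at a detent on the fixture's +x, +y, -x, -y; the +y one, under the head, starts empty.
- post0 (a point): Top of one of four upright round steel finger posts on the dial for turning it: 16 mm diameter, 50 mm tall, top 104 mm above the bench, 92 mm from the dial's axis, midway between nests. At dial = 0 it stands at +45 degrees (counter-clockwise) from the fixture's +x axis.
- post1 (a point): Top of the finger post at +135 degrees at dial = 0 (as post0).
- post2 (a point): Top of the finger post at -135 degrees at dial = 0 (as post0).
- post3 (a point): Top of the finger post at -45 degrees at dial = 0 (as post0).
- station (a point): Fixed point on the axis of the probe head, at the height of the dial's top face: the middle of the nest that is under the head. 78 mm from the dial axis along the fixture's +y.
- module: Module to be tested: dark potted block 40 x 40 x 34 mm with brass lid, about 140 g, the only one on the dial with four brass studs (7 mm diameter, 14 mm tall, black bushes, in a 24 mm square) on its lid. Loose in one of the three nests not under the head. Origin: centre of its underside, on the dial 54 mm above the bench.
- bare_a: A module of the same size without studs (flat lid), loose in another nest of the dial. Origin: centre of its underside.
- bare_b: A second module without studs, in a further nest. Origin: centre of its underside.
- pins: The four brass spring pins (8 mm diameter, 24 mm square) under the press ram. Origin: centre of the pin ends, 115 mm above the bench with the lever up, 13 mm above the studs of a module that stands below. They yield up to 10 mm, with 2 N at first and 0.6 N more per mm.
- lever (a joint): Press lever angle, rad: 0 = up at its stop, 35 degrees above level, pointing to the fixture's -x and up; grows as pulled down; 0.611 = arm level; hard stop 0.95. Spring return: about 3 N at the handle to start, 8 to 9 N level on the studs. The ram moves down 30 mm per rad; pins meet studs at 0.43, bottom and crush them at about 0.76.
- lever_pivot (a point): Centre of the lever's pivot: in the fixture frame x 0, y +128, z 200 mm. The lever turns about the fixture's y axis.
- handle: Black round bar, a sleeve free to turn on its own axis, across the end of the lever like a T, 18 mm diameter, 100 mm long, along the fixture's y. Origin: its middle, 115 mm from the pivot; at rest 66 mm above and 94 mm to the -x side of the pivot. The lever arm (12 mm wide, 14 high) joins it at the middle from +x, so pinch it on either half, 28 mm from the middle. Free space above.
- tray: Open grey-blue tray 320 x 220 x 60 mm with three more modules in it, to the robot's left. Origin: centre of its underside. Leave alone.
- screwdriver: Screwdriver lying on the bench to the robot's right. Leave alone.
- binder: Closed binder 290 x 234 x 23 mm lying on the bench at the far right. Origin: centre of its underside. Leave alone.

How it is judged:
On the way:
1. the studded module stands under the probe head with the dial at rest in its detent and let go, the lever still up (horizontal distance between module and station below 0.005 m and velocity of joint dial between -0.05 and 0.05 rad/s and value of joint lever below 0.1 rad and distance between the grasp point and post0 above 0.05 m and distance between the grasp point and post1 above 0.05 m and distance between the grasp point and post2 above 0.05 m and distance between the grasp point and post3 above 0.05 m), for 0.2 s.
At the end, for the whole second after the job is handed in: The robot is still holding the lever's handle (more than 2 N), the lever arm is level within 4.5 degrees and still, the studded module sits flat in its nest within 5 mm of the probe head's axis, the pins press on it with more than 2 N, and the two bare modules are still seated in their nests (value of joint lever between 0.531 and 0.691 rad and velocity of joint lever between -0.05 and 0.05 rad/s and (contact force between handle and the fingers above 2 N or contact force between handle and the arm above 2 N) and contact force between pins and module above 2 N and horizontal distance between module and station below 0.005 m and height (world z) of module below 0.058 m and angle between module's own z axis and vertical below 0.06 rad and height (world z) of bare_a between 0.05 and 0.06 m and height (world z) of bare_b between 0.05 and 0.06 m); the arm keeps its last pose, push and grip.
It fails at once if the lever is pulled more than 8.5 degrees past level, which crushes the studs (value of joint lever above 0.76 rad).
It fails at once if a module leaves its nest (height (world z) of any of module, bare_a, bare_b above 0.066 m or height (world z) of any of module, bare_a, bare_b below 0.045 m).
It fails at once if the tray, screwdriver or binder is shifted by more than 20 mm (distance of any of tray, screwdriver, binder from where it was at the start of the episode above 0.02 m).
It also fails if it takes over 62 s, if anything falls off the work surface, if the arm or the gripper's body presses on something with over 40 N, if the wrist force passes 120 N, or if a joint passes its speed limit or range.

### The arm

A 7-joint arm with a two-finger parallel gripper is mounted at the origin on the work surface. World frame = base frame: x ahead of the robot, y to its left, z up, the work surface at z = 0. Lengths are in m, angles in rad, forces in N, time in s.
With the tool pointing down it reaches from about 0.425 to 0.925 m from the base axis. Payload 6.8 kg.
Tool frame: the origin (TCP) lies where the fingers leave the gripper's body, on its centre line; the fingertips stand 73 mm ahead of it and the grasp point (between the pads) lies 54 mm ahead of it; z points along the fingers, y is the line along which they close (so a half turn about z gives the same grasp; the last joint's range is limited). The gripper opens to 85 mm and grips with 20 to 120 N. Pads are 22 mm wide; open, the fingers measure 114 mm over their backs; the gripper's body (76 mm by 85 mm) begins 54 mm behind the grasp point. The pads swing forward as they close: fully open they stand 13 mm farther back than shut.
Start: joints at [-1.442, 0.477, 0.022, 1.555, -0.011, 1.109, -0.083], TCP at [0.158, 0.656, 0.304] pointing down, gripper open.
Joint ranges: [-2.96, 2.96], [-0.34, 2.1], [-1.41, 1.46], [0.24, 2.44], [-1.37, 4.51], [0.17, 1.92], [-2.96, 2.96]. Speed limits (rad/s): [2.39, 2.39, 3.14, 3.14, 3.14, 3.14, 3.14].

### API

Orientations are given as a rotation vector (axis times angle).
In Python, from bench import r, camrig, get_obs gives the robot as it stands (r), with the cameras (camrig) and the readings as plain functions.
- The arm moves only by the shell command python3 drive.py 'ROWS' [OPENING] [FORCE]. ROWS is rows parted by semicolons, their numbers by spaces, 1 to 5 of them, each of 6 numbers: dx, dy, dz in m, then a rotation vector rx, ry, rz in rad; each row is the pose to reach, as a shift and turn from the pose commanded when the command began, along the tool's axes at that moment; what a row does not reach only later rows make up. A row lasts 1/10 s, in which the tool goes at most 0.05 m and 0.15 rad, less where a joint would pass 70% of its speed; a pose out of reach is approached as far as the arm can. OPENING is the finger opening in m, set as the command begins (- or left out keeps the last). The fingers move at their own pace and stop on an object; FORCE is the grip in N (left out, the last holds). Time passes only in rows, so rows that do not move let the fingers close. It prints the time, the measured TCP pose, the force, the opening and the grip force at its end.
- get_obs(): the state, without advancing time (a new reading comes with each control period).
- camrig.grab_frame(name): name is "scene" or "top" or "wrist"; returns (picture, depth): 384x512x3 uint8, blue, green, red; 384x512 float32, m along the optical axis (not along the pixel's ray), 0 where there is no reading.
- camrig.camera_info(name): a dict with "camera_matrix" (3x3 intrinsics, pixels), "k1" (the pictures are not rectified: a ray, as slopes to the right and down, at radius r is drawn at 1 + k1 r^2 times it, then the intrinsics apply), "R" (3x3) and "t" (3): a world point X has camera coordinates R X + t. Camera axes: x right, y down, z forward; pixel columns grow to the right and rows downward; lengths in m; the calibration is good to about 2 mm. A picture is of the moment at which its call begins: read the wrist's pose just before it. camera_info takes no time and is no camera call; for the wrist camera it gives the pose at the moment of the call.
- r.hand_in(): hands the job in; it is judged then, once.
The state is a dict: "clock": time; "joints": joint angles; "qvel": joint speeds; "tau": joint torques, N m; "tcp_pos": TCP position; "orientation": TCP orientation; "contact_force": force on the tool from outside, world axes, zero at the start; "moment": the same for the moment, N m; "grip_width": finger opening in m; "gripper_force": force on a finger pad.
Only numpy, scipy, OpenCV 4.12 (cv2) and the standard library are available. Lean on these libraries where they do the work, as an engineer would, in place of code of your own. Each camera call takes 0.05 s, during which the arm holds its last target. There are 200 camera calls.

## Working session

There is one attempt and no reset: what is moved stays moved. The work goes in short steps, Python scripts to look and compute and a shell command to move; the robot and the scene stay as the last step left them, time stands still between calls to the robot, and variables do not carry over. Pictures are saved under pics/ and viewed, at most 10 in all, crops included, and the job is handed in when it is done.

```bash
ls; mkdir -p pics
python3 - <<'E'
from bench import r, camrig, get_obs
import cv2,numpy as np
o=get_obs();print({k:np.round(v,3).tolist() for k,v in o.items()})
a={}
for n in("scene","top"):
    p,d=camrig.grab_frame(n);cv2.imwrite(f"pics/{n}0.png",p);np.save(f"pics/{n}0.npy",d)
    c=camrig.camera_info(n);np.savez(f"pics/{n}_cam.npz",K=c["camera_matrix"],k1=c["k1"],R=c["R"],t=c["t"])
    print(n,-np.array(c["R"]).T@c["t"],c["k1"],np.array(c["camera_matrix"])[0])
E
```

```text
bench.py
drive.py
pics
{'clock': 0.0, 'joints': [-1.442, 0.478, 0.022, 1.556, -0.012, 1.109, -0.083], 'qvel': [-0.0, 0.0, 0.0, -0.001, 0.001, -0.0, 0.001], 'tau': [0.0, -59.645, 1.608, -28.118, 0.013, 0.009, 0.0], 'tcp_pos': [0.158, 0.656, 0.303], 'orientation': [-0.371, -3.12, 0.003], 'contact_force': [0.037, 0.055, 0.551], 'moment': [-0.032, 0.047, -0.0], 'gripper_force': 0.0, 'grip_width': 0.085}
scene [1.0948965  0.17472086 1.84276798] -0.16509013415392293 [433.1305359    0.         259.31488501]
top [ 0.36121196 -0.054357    1.46481177] -0.04063444279611368 [400.12603577   0.         249.15265303]
```

View pics/top0.png

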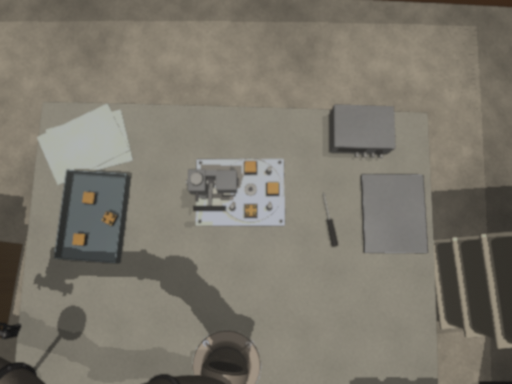

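View pics/scene0.png

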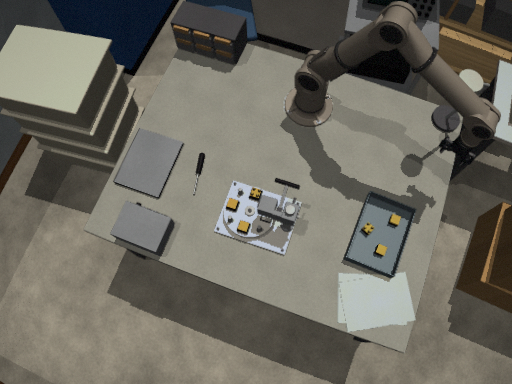

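```bash
cat > h.py <<'E'
import numpy as np,cv2
def load(n):
    return np.load(f"pics/{n}_cam.npz")
def ray(c,uv):
    K=c["K"];m=np.array([(uv[0]-K[0,2])/K[0,0],(uv[1]-K[1,2])/K[1,1]]);s=m.copy()
    for _ in range(20): s=m/(1+c["k1"]*(s@s))
    return np.array([s[0],s[1],1.])
def at_z(c,uv,z):
    d=c["R"].T@ray(c,uv);o=-c["R"].T@c["t"];return o+d*(z-o[2])/d[2]
def px(c,X):
    p=c["R"]@X+c["t"];s=p[:2]/p[2];s=s*(1+c["k1"]*(s@s));K=c["K"]
    return np.array([K[0,0]*s[0]+K[0,2],K[1,1]*s[1]+K[1,2]])
E
python3 - <<'E'
from h import *
out=[]
for n,(x0,x1,y0,y1) in(("top",(180,295,150,235)),("scene",(205,310,170,260))):
    p=cv2.imread(f"pics/{n}0.png");out.append(cv2.resize(p[y0:y1,x0:x1],(690,510) if n=="top" else (595,510),interpolation=cv2.INTER_CUBIC))
cv2.imwrite("pics/ct.png",out[0]);cv2.imwrite("pics/cs.png",out[1])
c=load("top");p=cv2.imread("pics/top0.png").astype(int)
m=(p.min(2)>165).astype(np.uint8);m[:150]=0;m[235:]=0;m[:,:185]=0;m[:,295:]=0
pts=np.argwhere(m)[:,::-1]
rc=cv2.minAreaRect(pts.astype(np.float32))
print(m.sum(),rc)
for b in cv2.boxPoints(rc): print(b,at_z(c,b,.015).round(4))
E
```

```text
2244 ((239.5, 192.0), (64.0, 87.0), 90.0)
[196. 160.] [0.7248 0.1386 0.015 ]
[283. 160.] [ 0.7341 -0.1853  0.015 ]
[283. 224.] [ 0.495  -0.1884  0.015 ]
[196. 224.] [0.4864 0.1274 0.015 ]
```

View pics/ct.png

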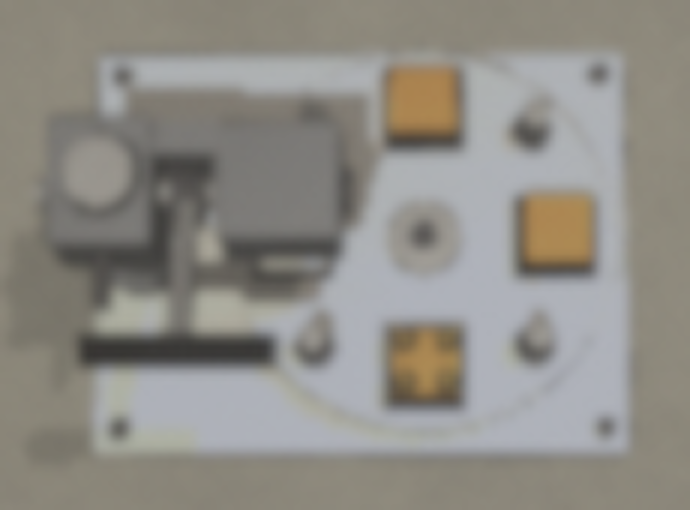

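View pics/cs.png

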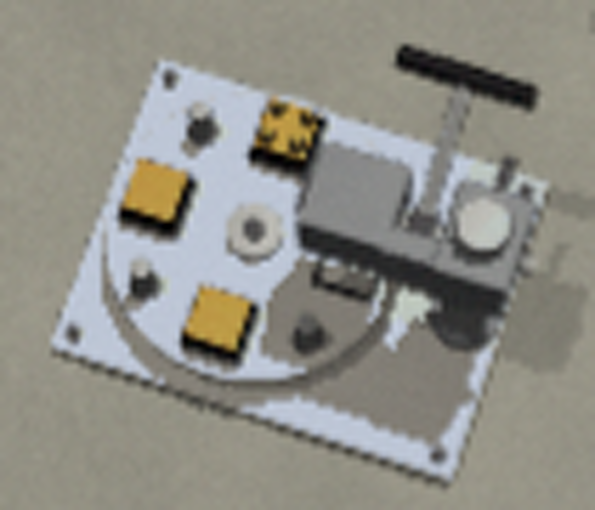

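```bash
cat > fit.py <<'E'
from h import *
from scipy.optimize import least_squares
P={"top":[((425,366),(-78,0,88)),((424,103),(78,0,88)),((557,230),(0,-78,88)),((177,350),(-94,128,266)),((97,172),(0,170,260)),((123,77),None),((316,342),None)],
"scene":[((290,132),(-78,0,88)),((157,191),(0,-78,88)),((220,319),(78,0,88)),((467,77),(-94,128,266)),((482,222),(0,170,260))]}
O={"top":(180,150,6),"scene":(205,170,595/105)}
def uv(n,q): x,y,s=O[n];return np.array([(q[0]+.5)/s-.5+x,(q[1]+.5)/s-.5+y])
def res(v,ns=("top","scene")):
    e=[]
    for n in ns:
        c=load(n)
        for q,X in P[n]:
            if X is None: continue
            X=np.array(X)/1000;a=v[2];w=np.array([v[0]+np.cos(a)*X[0]-np.sin(a)*X[1],v[1]+np.sin(a)*X[0]+np.cos(a)*X[1],X[2]])
            e+=list(px(c,w)-uv(n,q))
    return np.array(e)
if __name__=="__main__":
    for ns in(("top",),("scene",),("top","scene")):
        s=least_squares(res,[.6,-.03,0],args=(ns,));print(ns,s.x.round(4));print(s.fun.reshape(-1,2).round(2).tolist())
E
python3 fit.py
```

```text
('top',) [ 0.6108 -0.0658  0.0285]
[[0.02, -0.28], [0.07, -0.36], [0.25, 0.23], [-0.26, 0.4], [-0.03, -0.05]]
('scene',) [ 0.6165 -0.0659  0.0414]
[[-0.5, -0.57], [-0.24, 0.06], [-0.01, -0.08], [0.08, 0.19], [0.59, 0.32]]
('top', 'scene') [ 0.613  -0.0659  0.0339]
[[0.16, -0.91], [-0.03, -0.97], [0.27, -0.51], [-0.05, -0.09], [0.02, -0.46], [-0.09, -1.25], [0.11, -0.79], [0.16, -0.87], [0.48, -0.31], [0.79, -0.18]]
```

```bash
cat > go.py <<'E'
# usage: go.py x y z yawdeg(of close axis): offset to a target TCP pose, in tool axes
import sys,numpy as np
from scipy.spatial.transform import Rotation as Ro
from bench import r, camrig, get_obs
def off(p,yaw):
    o=get_obs();R=Ro.from_rotvec(o["orientation"]);y=np.radians(yaw)
    ya=np.array([np.cos(y),np.sin(y),0]);z=np.array([0,0,-1.])
    if ya@R.as_matrix()[:,1]<0: ya=-ya
    T=Ro.from_matrix(np.c_[np.cross(ya,z),ya,z])
    print("now",o["tcp_pos"].round(4),"off",R.inv().apply(np.array(p)-o["tcp_pos"]).round(4),"rot",(R.inv()*T).as_rotvec().round(4),"t",round(o["clock"],2))
if __name__=="__main__":
    a=list(map(float,sys.argv[1:]));off(a[:3],a[3])
E
python3 go.py .35 .48 .42 76; python3 go.py .6 .05 .42 47;python3 go.py .68 -.13 .42 47
```

```text
now [0.1582 0.6558 0.303 ] off [-0.2276 -0.1261 -0.1168] rot [-0.0017  0.0001  0.0076] t 0.1
now [0.1582 0.6558 0.303 ] off [-0.5715 -0.4854 -0.1161] rot [-1.600e-03  5.000e-04  5.137e-01] t 0.1
now [0.1582 0.6558 0.303 ] off [-0.6915 -0.6416 -0.1158] rot [-1.600e-03  5.000e-04  5.137e-01] t 0.1
```

```bash
D="python3 drive.py"; python3 drive.py '-.04 -.02 -.03 0 0 0;-.08 -.04 -.06 0 0 0;-.12 -.06 -.09 0 0 0;-.16 -.09 -.117 0 0 0;-.2 -.11 -.117 0 0 0' 0.085
python3 drive.py '-.03 -.035 0 0 0 .1;-.06 -.07 0 0 0 .2;-.09 -.105 0 0 0 .3;-.12 -.14 0 0 0 .4;-.15 -.175 0 0 0 .51'
python3 go.py .6 .0 .42 47; python3 go.py .6 -.1 .42 47
```

```text
clock: 0.6
tcp_pos: [0.3193, 0.5094, 0.4221]
orientation: [0.368, 3.119, 0.007]
contact_force: [0.7, 0.8, -0.4]
grip_width: 0.0849
gripper_force: 0.0
clock: 1.1
tcp_pos: [0.424, 0.3025, 0.419]
orientation: [-1.152, -2.922, 0.0]
contact_force: [1.1, 0.6, 0.4]
grip_width: 0.0847
gripper_force: 0.0
now [0.424  0.3025 0.419 ] off [-0.3351 -0.101  -0.001 ] rot [-0.0004 -0.0002 -0.0005] t 1.1
now [0.424  0.3025 0.419 ] off [-0.4033 -0.1741 -0.001 ] rot [-0.0004 -0.0002 -0.0005] t 1.1
```

```bash
python3 drive.py '-.046 -.02 0 0 0 0;-.09 -.04 0 0 0 0;-.135 -.06 0 0 0 0;-.18 -.08 0 0 0 0;-.225 -.1 0 0 0 0'
python3 drive.py '-.045 -.018 0 0 0 0;-.09 -.036 0 0 0 0;-.135 -.054 0 0 0 0;-.175 -.07 0 0 0 0;-.175 -.07 0 0 0 0'
python3 drive.py '0 0 0 0 0 0;0 0 0 0 0 0'
python3 - <<'E'
from bench import r, camrig, get_obs
import cv2,numpy as np
c=camrig.camera_info("wrist");p,d=camrig.grab_frame("wrist");cv2.imwrite("pics/w1.png",p)
np.savez("pics/w1_cam.npz",K=c["camera_matrix"],k1=c["k1"],R=c["R"],t=c["t"]);np.save("pics/w1d.npy",d)
E
```

```text
clock: 1.6
tcp_pos: [0.5209, 0.0762, 0.4192]
orientation: [-1.146, -2.925, -0.0]
contact_force: [0.6, 1.1, -0.9]
grip_width: 0.085
gripper_force: 0.0
clock: 2.1
tcp_pos: [0.602, -0.0991, 0.4188]
orientation: [1.159, 2.918, -0.006]
contact_force: [0.2, -0.3, -0.6]
grip_width: 0.085
gripper_force: 0.0
clock: 2.3
tcp_pos: [0.6015, -0.0906, 0.4188]
orientation: [-1.143, -2.925, -0.001]
contact_force: [-0.1, 0.2, -0.1]
grip_width: 0.085
gripper_force: 0.0
```

View pics/w1.png

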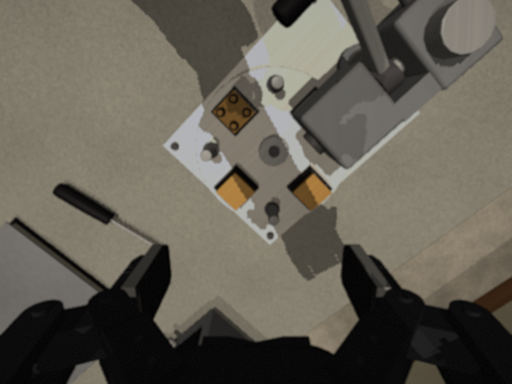

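Run:
```python
from h import *
from scipy.optimize import least_squares
c=load("w1")
v=[.612,-.066,.034]
def W(v,X):
    X=np.array(X)/1000;a=v[2];return np.array([v[0]+np.cos(a)*X[0]-np.sin(a)*X[1],v[1]+np.sin(a)*X[0]+np.cos(a)*X[1],X[2]])
M={"stud":(-78,0,88),"barey":(0,-78,88),"barex":(78,0,88),"post1":(-65,65,104),"post2":(-65,-65,104),"post3":(65,-65,104),"post1b":(-65,65,54),"post2b":(-65,-65,54),"post3b":(65,-65,54),"axis54":(0,0,54),"col":(0,170,260)}
S=7
p=cv2.imread("pics/w1.png")
im=cv2.resize(p[60:145+85,160:345],None,fx=4,fy=4,interpolation=cv2.INTER_CUBIC)
for k,X in M.items():
    u=px(c,W(v,X));print(k,u.round(1));q=((u-[160,60]+.5)*4).astype(int);cv2.drawMarker(im,tuple(map(int,q)),(0,0,255) if X[2]!=54 else (255,0,0),0,12,1)
cv2.imwrite("pics/w1c.png",im[:600])
```

```text
stud [233.9 110.2]
barey [235.1 190.7]
barex [312.7 191.2]
post1 [277.7  79.7]
post2 [205.7 154. ]
post3 [273.9 219.3]
post1b [275.1  82.1]
post2b [211.2 148.1]
post3b [272. 207.]
axis54 [273.4 148.5]
col [470.5  21.2]
```

View pics/w1c.png

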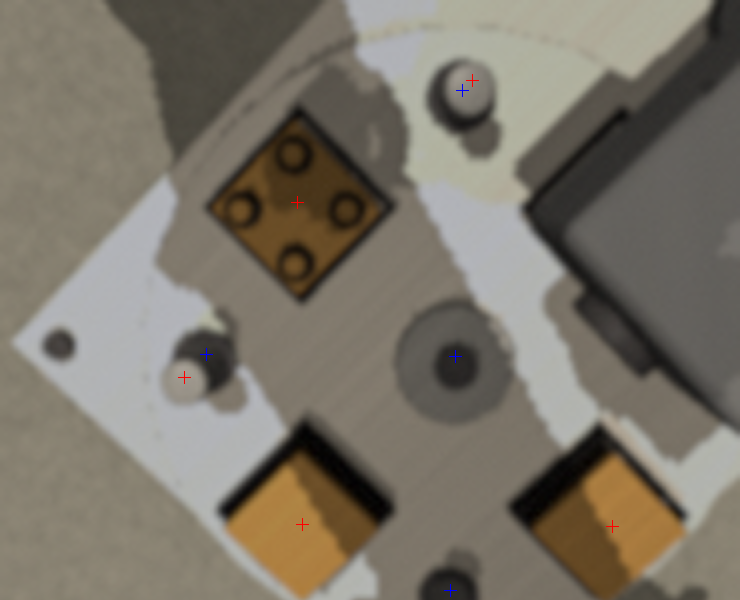

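```bash
python3 go.py .680 -.1293 .25 47; python3 go.py .680 -.1293 .138 47
```

```text
now [ 0.6015 -0.0903  0.419 ] off [-0.0844  0.0245  0.1689] rot [ 0.0002 -0.0012  0.0061] t 2.35
now [ 0.6015 -0.0903  0.419 ] off [-0.0845  0.0245  0.2809] rot [ 0.0002 -0.0012  0.0061] t 2.35
```

```bash
python3 drive.py '-.042 .012 0 0 0 0;-.0845 .0245 0 0 0 0.006;-.0845 .0245 .045 0 0 .006;-.0845 .0245 .09 0 0 .006;-.0845 .0245 .135 0 0 .006' 0.045
python3 drive.py '0 0 .02 0 0 0;0 0 .02 0 0 0;0 0 .02 0 0 0' ;python3 go.py .680 -.1293 .138 47
```

```text
clock: 2.85
tcp_pos: [0.6805, -0.1295, 0.2829]
orientation: [1.151, 2.923, 0.002]
contact_force: [0.1, 0.3, 0.0]
grip_width: 0.0452
gripper_force: 0.0
clock: 3.15
tcp_pos: [0.6807, -0.1303, 0.2652]
orientation: [1.152, 2.922, 0.001]
contact_force: [-0.7, -0.5, 1.2]
grip_width: 0.0452
gripper_force: 0.0
now [ 0.6807 -0.1303  0.2652] off [1.200e-03 1.000e-04 1.272e-01] rot [ 0.0007  0.0003 -0.0006] t 3.15
```

Descend, then close to a loose fit around the post.

```bash
python3 drive.py '.001 0 .03 0 0 0;.001 0 .06 0 0 0;.001 0 .09 0 0 0;.001 0 .115 0 0 0;.001 0 .127 0 0 0'
python3 drive.py '0 0 0 0 0 0;0 0 0 0 0 0;0 0 0 0 0 0' 0.022 20; python3 go.py .680 -.1293 .138 47
python3 - <<'E'
from bench import r, camrig, get_obs
import cv2
p,d=camrig.grab_frame("wrist");cv2.imwrite("pics/w2.png",p)
E
```

```text
clock: 3.65
tcp_pos: [0.6801, -0.13, 0.1373]
orientation: [1.153, 2.922, 0.001]
contact_force: [-0.5, 0.1, -0.1]
grip_width: 0.0454
gripper_force: 0.0
clock: 3.95
tcp_pos: [0.6808, -0.1311, 0.1395]
orientation: [1.153, 2.919, 0.001]
contact_force: [-1.0, 0.0, -0.4]
grip_width: 0.0217
gripper_force: 0.0
now [ 0.6808 -0.1311  0.1395] off [0.0018 0.0007 0.0015] rot [ 0.002   0.0028 -0.0022] t 3.95
```

View pics/w2.png

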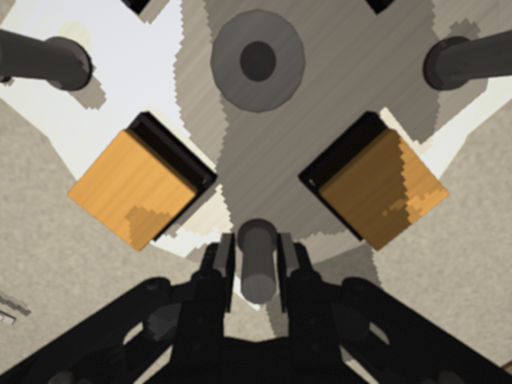

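```bash
python3 drive.py '.0005 -.0092 0 0 0 .1;.0018 -.0183 0 0 0 .2;.0041 -.0272 0 0 0 .3;.0073 -.0358 0 0 0 .4;.0113 -.0441 0 0 0 .5'; python3 drive.py '.0005 -.0092 0 0 0 .1;.0018 -.0183 0 0 0 .2;.0041 -.0272 0 0 0 .3;.0073 -.0358 0 0 0 .4;.0113 -.0441 0 0 0 .5'
```

```text
clock: 4.5
tcp_pos: [0.643, -0.1543, 0.139]
orientation: [1.844, 2.54, 0.006]
contact_force: [2.9, 2.4, 1.2]
grip_width: 0.0221
gripper_force: 1.8
clock: 5.0
tcp_pos: [0.5962, -0.1583, 0.1385]
orientation: [2.417, 2.005, 0.003]
contact_force: [-0.1, 0.4, -0.4]
grip_width: 0.0222
gripper_force: 0.0
```

```bash
python3 drive.py '.0005 -.0092 0 0 0 .1;.0018 -.0183 0 0 0 .2;.0041 -.0272 0 0 0 .3;.0073 -.0358 0 0 0 .4;.0113 -.0441 0 0 0 .5'; python3 drive.py '0 -.0055 0 0 0 .06; 0 -.0075 0 0 0 .08; 0 -.0075 0 0 0 .08; 0 -.0075 0 0 0 .08;0 -.0075 0 0 0 .08'; python3 drive.py '0 0 0 0 0 0;0 0 0 0 0 0;0 0 0 0 0 0;0 0 0 0 0 0;0 0 0 0 0 0' 0.05
python3 go.py .548 -.133 .138 -43
```

```text
clock: 5.5
tcp_pos: [0.5547, -0.1391, 0.1383]
orientation: [2.839, 1.345, 0.003]
contact_force: [0.0, -0.2, -0.5]
grip_width: 0.0217
gripper_force: 0.0
clock: 6.0
tcp_pos: [0.549, -0.1347, 0.1375]
orientation: [2.888, 1.237, 0.001]
contact_force: [-0.0, -0.4, -0.9]
grip_width: 0.0225
gripper_force: 0.0
clock: 6.5
tcp_pos: [0.5486, -0.1345, 0.1373]
orientation: [2.888, 1.236, -0.0]
contact_force: [-0.1, -0.4, -1.0]
grip_width: 0.0501
gripper_force: 0.0
now [ 0.5486 -0.1345  0.1373] off [ 0.0007 -0.0015 -0.0007] rot [ 0.      0.     -0.0115] t 6.5
```

```bash
python3 drive.py '0 0 -.05 0 0 0;0 0 -.1 0 0 0;0 0 -.15 0 0 0;0 0 -.2 0 0 0;0 0 -.25 0 0 0' 0.06; python3 drive.py '0 0 -.04 0 0 0;0 0 -.04 0 0 0'; python3 go.py .515 .03 .42 2
```

```text
clock: 7.0
tcp_pos: [0.5481, -0.1346, 0.3892]
orientation: [-2.888, -1.235, 0.0]
contact_force: [1.6, 0.6, -0.4]
grip_width: 0.06
gripper_force: 0.0
clock: 7.2
tcp_pos: [0.5501, -0.1361, 0.4325]
orientation: [2.884, 1.234, 0.012]
contact_force: [-0.3, -0.6, -0.0]
grip_width: 0.0602
gripper_force: 0.0
now [ 0.5501 -0.1361  0.4325] off [ 0.0958 -0.1402  0.0121] rot [ 0.0087 -0.0022 -0.7971] t 7.2
```

```bash
python3 drive.py '.01 -.02 0 0 0 -.15;.02 -.04 0 0 0 -.3;.03 -.06 0 0 0 -.45;.04 -.075 0 0 0 -.6;.045 -.075 0 0 0 -.75';python3 go.py .515 -.07 .42 2; python3 drive.py '0 0 0 0 0 -.047;0 0 0 0 0 -.047;0 0 0 0 0 -.047'
python3 - <<'E'
from bench import r, camrig, get_obs
import cv2,numpy as np
c=camrig.camera_info("wrist");p,d=camrig.grab_frame("wrist");cv2.imwrite("pics/w3.png",p)
np.savez("pics/w3_cam.npz",K=c["camera_matrix"],k1=c["k1"],R=c["R"],t=c["t"]);np.save("pics/w3d.npy",d)
E
python3 go.py .515 .03 .42 2
```

```text
clock: 7.7
tcp_pos: [0.5246, -0.0476, 0.4264]
orientation: [-2.222, -2.217, -0.001]
contact_force: [0.5, -0.4, -0.2]
grip_width: 0.0605
gripper_force: 0.0
now [ 0.5246 -0.0476  0.4264] off [-0.0224 -0.0096  0.0064] rot [-0.0013 -0.0021 -0.0372] t 7.7
clock: 8.0
tcp_pos: [0.5251, -0.0503, 0.4268]
orientation: [-2.184, -2.257, 0.001]
contact_force: [0.1, 0.7, 0.4]
grip_width: 0.0601
gripper_force: 0.0
now [ 0.5252 -0.0504  0.4269] off [ 0.0807 -0.0075  0.0069] rot [-0.0005 -0.     -0.0019] t 8.05
```

View pics/w3.png

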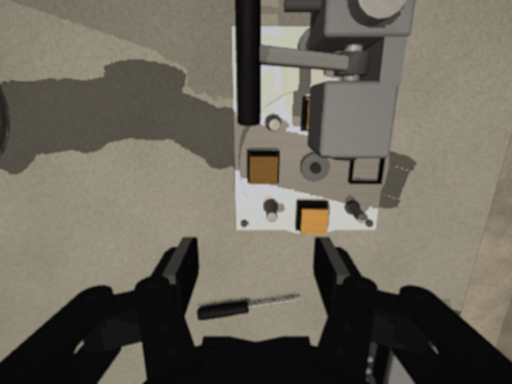

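Run:
```python
from h import *
c=load("w3");d=np.load("pics/w3d.npy")
v=[.613,-.0665,.034]
def W(v,X):
    X=np.array(X)/1000;a=v[2];return np.array([v[0]+np.cos(a)*X[0]-np.sin(a)*X[1],v[1]+np.sin(a)*X[0]+np.cos(a)*X[1],X[2]])
for X in((-94,78,266),(-94,100,266),(-94,128,266),(-65,65,104),(-78,0,88),(0,-78,88)): print(X,W(v,X).round(4),px(c,W(v,X)).round(1))
p=cv2.imread("pics/w3.png").max(2)
for row in(60,80,100,115): print(row,np.where(p[row,225:275]<40)[0][[0,-1]]+225)
for uv in((248,100),(248,60)):
    z=d[uv[1],uv[0]];X=c["R"].T@(ray(c,uv)*z-c["t"]);print(uv,X.round(4))
print(np.where(p[60:140,249]<40)[0].max()+60)
```

```text
(-94, 78, 266) [0.5164 0.0083 0.266 ] [248.7 123.1]
(-94, 100, 266) [0.5157 0.0302 0.266 ] [248.5  92.6]
(-94, 128, 266) [0.5147 0.0582 0.266 ] [248.1  51.1]
(-65, 65, 104) [ 0.5458 -0.0037  0.104 ] [273.8 124.2]
(-78, 0, 88) [ 0.535  -0.0692  0.088 ] [263.1 170.2]
(0, -78, 88) [ 0.6157 -0.1445  0.088 ] [314.9 221. ]
60 [237 258]
80 [238 259]
100 [238 259]
115 [239 258]
(248, 100) [0.5157 0.025  0.2766]
(248, 60) [0.515  0.0514 0.2743]
124
```

```bash
python3 drive.py '.04 -.004 0 0 0 0;.0806 -.0095 0 0 0 0;.0806 -.0095 .04 0 0 0;.0806 -.0095 .075 0 0 0;.0806 -.0095 .106 0 0 0';python3 drive.py '0 0 0 0 0 0;0 0 0 0 0 0' ; python3 go.py .5157 .0302 .32 2
```

```text
clock: 8.55
tcp_pos: [0.5127, 0.0307, 0.3196]
orientation: [-2.182, -2.26, 0.001]
contact_force: [0.2, 0.7, -0.6]
grip_width: 0.0599
gripper_force: 0.0
clock: 8.75
tcp_pos: [0.5133, 0.0295, 0.3218]
orientation: [2.184, 2.258, -0.002]
contact_force: [-0.1, 0.1, 0.7]
grip_width: 0.0597
gripper_force: 0.0
now [0.5133 0.0295 0.3218] off [0.0006 0.0024 0.0017] rot [-0.0004  0.0011 -0.0017] t 8.75
```

```bash
python3 drive.py '0 .002 .001 0 0 0;0 .002 .001 0 0 0;0 .002 .001 0 0 0;0 .002 .001 0 0 0;0 .002 .001 0 0 0' 0.0 40; python3 drive.py '0 0 0 0 0 0;0 0 0 0 0 0;0 0 0 0 0 0'
python3 go.py .5157 .0302 .32 2
```

```text
clock: 9.25
tcp_pos: [0.5162, 0.0301, 0.3213]
orientation: [2.181, 2.259, 0.004]
contact_force: [4.0, -0.3, 2.8]
grip_width: 0.0168
gripper_force: 38.9
clock: 9.55
tcp_pos: [0.5157, 0.0301, 0.3205]
orientation: [2.182, 2.259, 0.002]
contact_force: [5.4, -1.1, 0.8]
grip_width: 0.0162
gripper_force: 38.9
now [0.5157 0.0301 0.3205] off [0.0001 0.     0.0005] rot [ 0.0017  0.0001 -0.0001] t 9.55
```

```bash
python3 drive.py '0 -.0033 .0048 0 0 0;0 -.0061 .0097 0 0 0;0 -.0088 .0149 0 0 0;0 -.0112 .0201 0 0 0;0 -.0112 .0201 0 0 0'; python3 drive.py '0 -.0022 .0053 0 0 0;0 -.0041 .0107 0 0 0;0 -.0057 .0162 0 0 0;0 -.0071 .0218 0 0 0;0 -.0071 .0218 0 0 0'
```

```text
clock: 10.05
tcp_pos: [0.5046, 0.0298, 0.3001]
orientation: [2.181, 2.259, 0.002]
contact_force: [6.7, -0.5, 2.2]
grip_width: 0.0161
gripper_force: 39.2
clock: 10.55
tcp_pos: [0.498, 0.0296, 0.2786]
orientation: [2.181, 2.258, 0.003]
contact_force: [6.3, 0.1, 5.0]
grip_width: 0.0165
gripper_force: 39.5
```

```bash
python3 drive.py '0 -.001 .0055 0 0 0;0 -.0018 .0114 0 0 0;0 -.0023 .0175 0 0 0;0 -.0025 .0228 0 0 0;0 -.0025 .0228 0 0 0'; python3 drive.py '0 0 0 0 0 0;0 0 0 0 0 0;0 0 0 0 0 0'
python3 - <<'E'
from bench import r, camrig, get_obs
import cv2,numpy as np
a=[cv2.resize(camrig.grab_frame(n)[0][y0:y1,x0:x1],(400,400),interpolation=cv2.INTER_CUBIC) for n,x0,x1,y0,y1 in(("wrist",128,512,0,384),("scene",210,310,165,265))]
cv2.imwrite("pics/f1.png",np.hstack(a));print(get_obs()["tcp_pos"])
E
```

```text
clock: 11.05
tcp_pos: [0.4957, 0.0295, 0.2561]
orientation: [2.181, 2.258, 0.004]
contact_force: [5.2, 0.2, 9.3]
grip_width: 0.0166
gripper_force: 39.9
clock: 11.35
tcp_pos: [0.4957, 0.0295, 0.2565]
orientation: [2.181, 2.258, 0.004]
contact_force: [5.3, 0.1, 9.1]
grip_width: 0.0166
gripper_force: 39.9
[0.49571446 0.02943632 0.25656312]
```

View pics/f1.png

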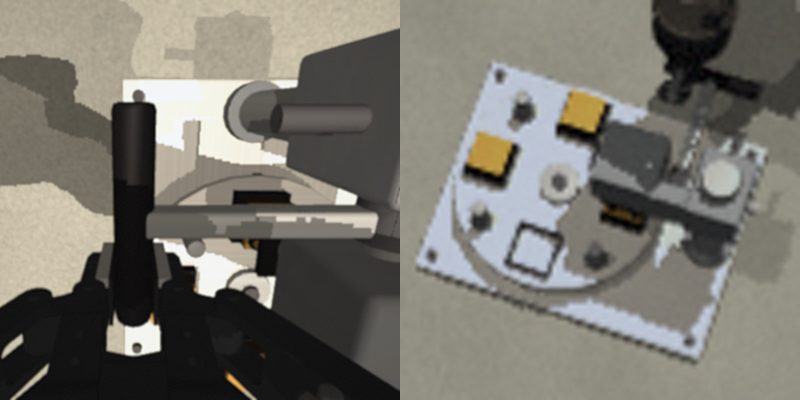

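```bash
python3 drive.py '0 0 .0015 0 0 0;0 0 .0015 0 0 0;0 0 .0015 0 0 0;0 0 .0015 0 0 0;0 0 .0015 0 0 0'
python3 - <<'E'
from bench import r, camrig, get_obs
print(r.hand_in())
E
```

```text
clock: 11.95
tcp_pos: [0.4957, 0.0294, 0.2551]
orientation: [2.181, 2.258, 0.004]
contact_force: [4.9, 0.3, 8.5]
grip_width: 0.0168
gripper_force: 40.0
the job is handed in; nothing more can be done
None
```

I handed the job in at about 12 s with the studded module in the dial detent under the probe head and the gripper still holding the lever about level (about 0.605 rad worked out from the tool position, 8.5 N measured at the handle); no verdict came back.

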